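# Set the balloon pump's fill pointer to blue and start it

## Task

With a finger, push the black pointer arm on top of the green balloon pump round until it points at the blue dot, then press the pump's orange start button all the way in and let it come back up. Only push on one side of the arm at a time: do not pinch it or press down on it, do not press start while the arm points anywhere else, and leave the two white holders, the steel tray and the blue tying tool where they are.

Things in the scene. Friction and masses are not known exactly. Their poses are not given: they have to be found in the camera images.
- pump: Electric balloon pump, fixed to the table: box 240 x 240 mm, 140 mm high, green shell, flat white deck on top. Origin at the centre of its underside; front is -x (towards the robot at yaw 0). On the deck: pointer at the centre, three dots in an arc before it, start button at x 75, y -70 mm, two grey nozzles 36 mm tall (foot radius 17 mm) at x 80, y 30 and 85 mm.
- dial_axis (a point): Point on the pointer's vertical turning axis, at the level of the deck (140 mm above the table). The round hub there has radius 18 mm and stands 31 mm above the deck.
- dial (a joint): Angle of the pointer arm, rad. At 0 it points to the pump's front (-x of the pump); positive is counter-clockwise seen from above, so at angle a it points along (-cos a, -sin a) in the pump's frame. Stops at -1.4 and 1.4. It turns with light friction (0.07 N m, about 1.2 N at 60 mm from the axis) and stays where it is left.
- dial_aim (a point): Imaginary point that the arm points at: on the arm's centre line, 95 mm from the axis, 21 mm above the deck. It turns with the arm.
- pointer_half_a (a point): Middle of the arm's outer face on its +y side (pump frame, arm at 0): 60 mm from the axis, 7 mm off the arm's centre line, 21 mm above the deck. The arm is two upright black halves, an orange line between, from the hub to 80 mm from the axis, 14 mm wide in all, 8 to 34 mm above the deck. Pushing this face lowers the angle (clockwise from above).
- pointer_half_b (a point): The same point on the other half's outer face, on the -y side; pushing this face raises the angle (counter-clockwise from above). Touching both halves at once counts as pinching the arm or pressing down on it.
- dot_blue: Flat blue dot, 26 mm across, lying on the deck about 95 mm from the pointer's axis; the one to point at. Origin at its centre. The blue, yellow and red dots lie about 1 rad apart (near -1, 0 and 1 rad of the pointer) and change places from run to run.
- dot_yellow: Flat yellow dot of the same size, another setting.
- dot_red: Flat red dot of the same size, another setting.
- start (a joint): Travel of the start button, m: 0 up, 0.006 fully pressed down. A spring brings it back; fully down takes 5 N.
- start_top (a point): Centre of the top of the orange start button, 28 mm across, in a grey housing on the deck; pressed straight down.
- holder_tall: White ceramic holder (open cup), 72 mm across, 105 mm tall, loose. Origin at the centre of its underside.
- holder_low: White ceramic holder (open cup), 84 mm across, 70 mm tall, loose. Origin at the centre of its underside.
- tray: Stainless steel tray 240 x 160 mm, 18 mm high, loose. Origin at the centre of its underside, long side along its x.
- tying_tool: Blue plastic balloon tying tool, a two-pronged fork about 137 mm long, 50 mm wide, 12 mm thick, lying loose in the tray. Origin under its middle, prongs to its +x.
There are look-alikes about, which are no part of the job. There is more than one size of the tying_tool; the one meant has the size given above.

How it is judged:
By the outcome, as a careful person would: the job done as asked, in the order asked, and still so for the second after the job is handed in, with the robot touching nothing.
It also fails if it takes over 51 s, if anything falls off the work surface, if the arm or the gripper's body presses on something with over 40 N, if the wrist force passes 120 N, or if a joint passes its speed limit or range.

## Robot

A 7-joint arm with a two-finger parallel gripper is mounted at the origin on the work surface. World frame = base frame: x ahead of the robot, y to its left, z up, the work surface at z = 0. Lengths are in m, angles in degrees, forces in N, time in s.
With the tool pointing down it reaches from about 0.425 to 0.875 m from the base axis. Payload 8.4 kg.
Tool frame: the origin (TCP) lies on the front face of the gripper's body, between the roots of the fingers; the fingertips stand 73 mm ahead of it and the grasp point (between the pads) lies 54 mm ahead of it (manip.tip_reach is the distance from the TCP to the fingertips, in m); z points along the fingers, y is the line along which they close (so a half turn about z gives the same grasp; the last joint's range is limited). The gripper opens to 85 mm and grips with 20 to 120 N. Pads are 22 mm wide; open, the fingers measure 114 mm over their backs; the gripper's body (76 mm by 85 mm) begins 54 mm behind the grasp point. The pads swing forward as they close: fully open they stand 13 mm farther back than shut.
Start: joints at [61.18, 19.091, 2.286, 83.961, -0.768, 76.965, -3.352], TCP at [0.255, -0.598, 0.304] pointing down, gripper open.
Joint ranges: [-147.57, 147.57], [-21.85, 119.76], [-74.77, 79.35], [14.55, 137.4], [-85.83, 265.84], [4.83, 119.75], [-152.11, 152.11]. Speed limits (degrees/s): [127.2, 127.2, 159.86, 159.86, 180, 180, 180].

## Interface

Orientations are given as a 3x3 rotation matrix whose columns are the frame's x, y, z axes.
In Python, from bench import manip gives the robot as it stands.
- The arm moves only by the shell command python3 -m creep 'ROWS' [OPENING]. ROWS is JSON, a list of rows, each a list of 6 numbers: the shift along the world's x, y, z in m, then the turn, a rotation vector about the world's x, y, z in degrees. A call has 1 to 20 rows; each row shifts and turns the commanded pose from where the row before left it; what a row does not reach is not made up. A row lasts 1/10 s, in which the tool goes at most 50 mm and 8.59 degrees, less where a joint would pass 70% of its speed; a pose out of reach is approached as far as the arm can. A call with a gripper value outside its range is refused whole. OPENING is the gripper command: -1 is shut, 1 is fully open, values between are in proportion, set as the call begins (- or left out, the last holds). The fingers move at their own pace and stop on an object; the grip force is fixed at half the most. Time passes only in rows, so rows that do not move let the fingers close. It gives the time, the measured TCP pose, the force, the opening and the grip force at its end, in the units of the state.
- manip.get_obs(): the state, without advancing time (a new reading comes with each control period).
- manip.grab_frame(name): name is "scene" or "top" or "wrist"; returns the picture (420x560x3 uint8, red, green, blue); there is no depth.
- manip.camera_params(name): a dict with "fx", "fy", "cx", "cy" (pixels), "k1" (the pictures are not rectified: a ray, as slopes to the right and down, at radius r is drawn at 1 + k1 r^2 times it, then the intrinsics apply), "origin" and "attitude" of the camera in the world. Camera axes: x right, y down, z forward; pixel columns grow to the right and rows downward; lengths in m; the calibration is good to about 2 mm. A picture is of the moment at which its call begins: read the wrist's pose just before it. camera_params takes no time and is no camera call; for the wrist camera it gives the pose at the moment of the call.
- manip.sign_off(): hands the job in; it is judged then, once.
The state is a dict: "clock": time; "qpos": joint angles; "qvel": joint speeds; "joint_torque": joint torques, N m; "tcp_pos": TCP position; "tool_rot": TCP orientation; "ft_force": force on the tool from outside, world axes, zero at the start; "torque": the same for the moment, N m; "finger_gap": finger opening in m; "gripper_force": force on a finger pad.
Only numpy, scipy, OpenCV 4.12 (cv2) and the standard library are available. Lean on these libraries where they do the work, as an engineer would, in place of code of your own. Each camera call takes 0.05 s, during which the arm holds its last target. There are 200 camera calls.

## Working session

There is one attempt and no reset: what is moved stays moved. The work goes in short steps, Python scripts to look and compute and a shell command to move; the robot and the scene stay as the last step left them, time stands still between calls to the robot, and variables do not carry over. Pictures are saved under pics/ and viewed, at most 10 in all, crops included, and the job is handed in when it is done.

```bash
mkdir -p pics; cat > h.py <<'E'
import numpy as np, cv2
from bench import manip
def grab(n,f):
    p=manip.camera_params(n); im=manip.grab_frame(n); cv2.imwrite('pics/'+f,cv2.cvtColor(im,cv2.COLOR_RGB2BGR)); return p,im
def ray(p,u,v):
    d=np.array([(u-p['cx'])/p['fx'],(v-p['cy'])/p['fy']]); s=d.copy()
    for _ in range(20): s=d/(1+p['k1']*(s@s))
    return np.array(p['origin']),np.array(p['attitude'])@np.r_[s,1]
def onz(p,u,v,z):
    o,d=ray(p,u,v); return o+d*(z-o[2])/d[2]
def proj(p,X):
    c=np.array(p['attitude']).T@(np.array(X)-np.array(p['origin'])); s=c[:2]/c[2]; s=s*(1+p['k1']*(s@s))
    return s*[p['fx'],p['fy']]+[p['cx'],p['cy']]
E
python3 - <<'E'
from h import *
for n in('scene','top'):
    p,im=grab(n,n+'0.png'); print(n,p)
print(manip.get_obs()['clock'],manip.get_obs()['tool_rot'],manip.tip_reach)
a=cv2.imread('pics/scene0.png');b=cv2.imread('pics/top0.png')
E
```

```text
scene {'fx': 406.01857486379873, 'fy': 406.01857486379873, 'cx': 278.723032643062, 'cy': 211.87784914691633, 'k1': -0.10444366163783454, 'origin': array([1.04833025, 0.13593433, 1.04690998]), 'attitude': array([[-0.2625256 ,  0.81928225, -0.50976161],
       [ 0.96489787,  0.22685814, -0.13231586],
       [ 0.00723953, -0.52660419, -0.85007977]])}
top {'fx': 510.8017054239212, 'fy': 510.8017054239212, 'cx': 279.54780435645426, 'cy': 213.9859308880168, 'k1': 0.020952461965845975, 'origin': array([ 0.32950243, -0.027958  ,  1.32839696]), 'attitude': array([[ 0.02924312, -0.98766048,  0.15385585],
       [-0.99957042, -0.02919544,  0.00256978],
       [ 0.00195382, -0.1538649 , -0.98808996]])}
0.1 [[ 9.19587603e-01  3.92884529e-01 -6.21706925e-04]
 [ 3.92885015e-01 -9.19586712e-01  1.28198073e-03]
 [-6.80430313e-05 -1.42315292e-03 -9.99998985e-01]] 0.0726
```

View pics/top0.png

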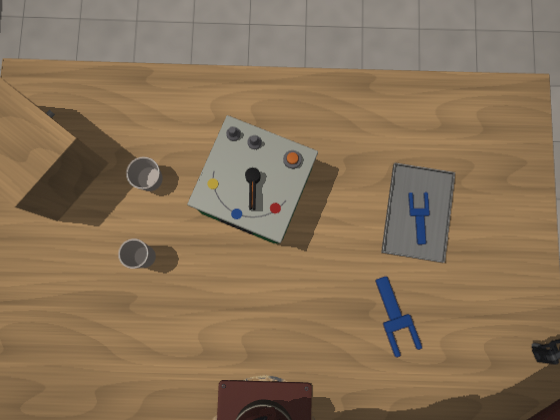

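View pics/scene0.png

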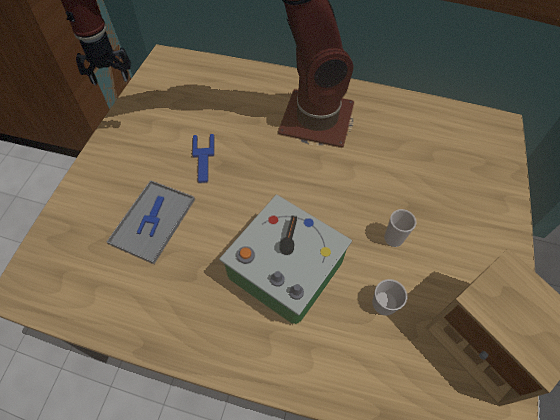

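The top view shows the pump with its hub at about (252,176) and the arm tip at (252,208). The dots are blue (237,213), yellow (213,184) and red (275,208), and the button is at (292,158). Blue is the middle dot, and the arm stands between blue and red. The scene view agrees. Next I'll measure from both views.

```bash
python3 - <<'E'
from h import *
R={'top':(185,110,325,250),'scene':(215,190,355,325)}
def cen(m,f):
    n,l,s,c=cv2.connectedComponentsWithStats(m.astype(np.uint8)); i=1+np.argmax(s[1:,4]); return c[i],s[i,4],l==i
for n in R:
    p=manip.camera_params(n); im=cv2.cvtColor(cv2.imread(f'pics/{n}0.png'),cv2.COLOR_BGR2HSV)
    x0,y0,x1,y1=R[n]; h,s,v=cv2.split(im[y0:y1,x0:x1])
    ms={'blue':((h>105)&(h<130)&(s>130)&(v>60),.141),'yellow':((h>20)&(h<35)&(s>150)&(v>100),.141),'red':(((h<4)|(h>174))&(s>150)&(v>90),.141),
     'orange':((h>5)&(h<15)&(s>150)&(v>110),.165),'black':((v<45),.172),'deck':((s<60)&(v>110),.14)}
    for k,(m,z) in ms.items():
        c,a,mm=cen(m,k); X=onz(p,*(c+[x0,y0]),z); print(n,k,c+[x0,y0],a,X.round(4))
        if k=='deck':
            cs=cv2.findContours(mm.astype(np.uint8),0,2)[0]; q=cv2.minAreaRect(max(cs,key=cv2.contourArea))
            h_=cv2.convexHull(max(cs,key=cv2.contourArea)); ap=cv2.approxPolyN(h_,4)[0]
            P=np.array([onz(p,*(t+[x0,y0]),.14) for t in ap.astype(float)]); print(P.round(3).tolist(),P.mean(0).round(4),np.linalg.norm(P-np.roll(P,1,0),axis=1).round(3))
        if k=='black':
            yy,xx=np.nonzero(mm); W=np.array([onz(p,a+x0,b+y0,.172)[:2] for a,b in zip(xx,yy)]); print('bbox',xx.min()+x0,xx.max()+x0,yy.min()+y0,yy.max()+y0,W.min(0),W.max(0))
ims=[cv2.imread('pics/top0.png')[105:255,180:330],cv2.imread('pics/scene0.png')[190:340,210:360]]
cv2.imwrite('pics/crop0.png',np.hstack([cv2.resize(i,(400,400),interpolation=2) for i in ims]))
E
```

```text
top blue [236.27848101 213.44303797] 79 [0.5127 0.0769 0.141 ]
top yellow [212.525  183.3375] 80 [0.5833 0.1363 0.141 ]
top red [274.85897436 207.64102564] 78 [ 0.5292 -0.0134  0.141 ]
top orange [292.01020408 157.68367347] 98 [ 0.6451 -0.0502  0.165 ]
top black [252.54255319 182.84751773] 282 [0.5806 0.0396 0.172 ]
bbox 246 259 168 209 [0.51913421 0.02491857] [0.6158086  0.05573046]
top deck [251.8304215  178.86536347] 8185 [0.5971 0.0435 0.14  ]
[[0.67, -0.113, 0.14], [0.448, -0.028, 0.14], [0.532, 0.194, 0.14], [0.756, 0.112, 0.14]] [0.6016 0.0414 0.14  ] [0.241 0.237 0.237 0.239]
scene blue [308.20754717 222.26415094] 53 [0.5152 0.0767 0.141 ]
scene yellow [325.16393443 251.54098361] 61 [0.5861 0.1365 0.141 ]
scene red [273.03703704 219.46296296] 54 [ 0.5314 -0.0132  0.141 ]
scene orange [245.17777778 252.57777778] 90 [ 0.6523 -0.0489  0.165 ]
scene black [292.66666667 248.5       ] 6 [0.6147 0.0592 0.172 ]
bbox 292 293 246 251 [0.60791229 0.0583621 ] [0.62155322 0.06034082]
scene deck [287.26582827 252.339549  ] 6918 [0.6126 0.0461 0.14  ]
[[0.535, 0.198, 0.14], [0.76, 0.112, 0.14], [0.673, -0.112, 0.14], [0.448, -0.028, 0.14]] [0.6039 0.0426 0.14  ] [0.242 0.24  0.24  0.239]
```

View pics/crop0.png

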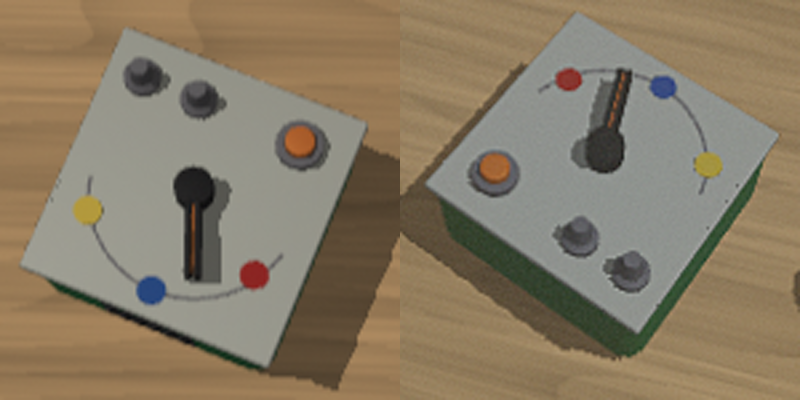

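Both views agree:
- **Pump:** centre is about (0.603, 0.042), yaw about -20.7°, deck edges 0.24 m as given.
- **Button:** about (0.648, -0.050), which matches where the pump pose predicts it.
- **Arm:** it points at about 180° in the world, and blue lies at about 158.6°. The arm tip must go towards +y, pushed from its red-dot side.

Now I'll go beside the arm on that side with the gripper shut.

```bash
python3 -m creep '[[0.01,0.02,0,0,0,2],[0.02,0.04,0,0,0,3.5],[0.02,0.04,0,0,0,3.5],[0.02,0.04,0,0,0,3.5],[0.02,0.04,0,0,0,3.5],[0.02,0.04,0,0,0,3.5],[0.02,0.04,0,0,0,3.5],[0.02,0.04,0,0,0,3.5],[0.02,0.04,0,0,0,3.5],[0.02,0.04,0,0,0,3.5],[0.02,0.04,0,0,0,3.5],[0.02,0.04,0,0,0,3.5],[0.02,0.04,0,0,0,3.5],[0.02,0.04,0,0,0,1.5],[0.01,0.02,0,0,0,0],[0,0,0,0,0,0],[0,0,0,0,0,0]]' -1
python3 - <<'E'
from h import *
o=manip.get_obs(); print(o['tcp_pos'],np.array(o['tool_rot']).round(3),o['qpos'],o['ft_force'],o['clock'],o['finger_gap'])
p,im=grab('wrist','w1.png'); print(p)
grab('top','t1.png')
for k,X in dict(axis=(.603,.042,.171),blue=(.514,.0768,.14),btn=(.648,-.05,.16)).items(): print(k,proj(p,X))
E
```

```text
clock: 1.8
tcp_pos: [0.5352, -0.0378, 0.3034]
tool_rot: [[0.364, 0.932, -0.001], [0.932, -0.364, -0.0], [-0.0, -0.001, -1.0]]
ft_force: [0.0, -0.4, -0.4]
finger_gap: 0.0002
gripper_force: 0.0
[ 0.53516638 -0.0378179   0.30344454] [[ 0.364  0.932 -0.001]
 [ 0.932 -0.364 -0.   ]
 [-0.    -0.001 -1.   ]] [ 25.62433934   7.93891907 -28.7361277   98.52629875   3.95278634
  74.59605583 -25.25943102] [ 0.02834156 -0.41453502 -0.35355741] 1.8 0.00015835506855304938
{'fx': 371.01803127452774, 'fy': 371.01803127452774, 'cx': 286.77788804734155, 'cy': 205.1978060556166, 'k1': -0.031262055866701645, 'origin': array([0.56334434, 0.0323144 , 0.37283559]), 'attitude': array([[ 9.31317766e-01, -3.47910936e-01, -1.07727434e-01],
       [-3.64206470e-01, -8.90398607e-01, -2.73027411e-01],
       [-9.31135303e-04,  2.93510307e-01, -9.55955455e-01]])}
axis [353.30284959  43.47878605]
blue [181.1252732   50.34946802]
btn [471.81503672 173.57816653]
```

View pics/w1.png

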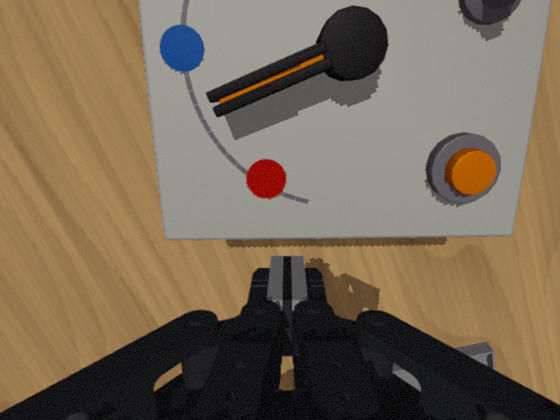

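The wrist view shows the hub at (353,44), blue (182,48), red (266,178), the arm tip at about (215,103) and the button at (471,172). All fall within 2 px of prediction. Now I'll descend beside the arm and push it most of the way.

```bash
python3 -m creep '[[0.003,0.008,-0.03,0,0,0],[0.002,0.008,-0.03,0,0,0],[0,0,-0.011,0,0,0],[0,0,0,0,0,0],[0,0.01,0,0,0,0],[0,0.01,0,0,0,0],[0,0.006,0,0,0,0],[0,0.006,0,0,0,0],[0,0.006,0,0,0,0],[0,0.006,0,0,0,0],[0,0.006,0,0,0,0],[0,0.005,0,0,0,0],[0,0,0,0,0,0],[0,0,0,0,0,0]]'
cat > m.py <<'E'
from h import *
import sys
f=sys.argv[1]
o=manip.get_obs(); print(o['tcp_pos'].round(4),o['ft_force'].round(2),o['clock'])
p,im=grab('wrist',f); H=cv2.cvtColor(im,cv2.COLOR_RGB2HSV); h,s,v=cv2.split(H)
ax=np.array([.603,.042]); front=np.array([-.935,.353])
def show(n,X):
    d=X[:2]-ax; print(n,X.round(4),'r',np.linalg.norm(d).round(4),'world deg',np.degrees(np.arctan2(d[1],d[0])).round(2))
n,l,st,c=cv2.connectedComponentsWithStats(((h>105)&(h<130)&(s>150)&(v>70)).astype(np.uint8)); i=1+np.argmax(st[1:,4]); print('blue px',c[i],st[i,4]); show('blue',onz(p,*c[i],.141))
m=((h>5)&(h<22)&(s>190)&(v>110))
ys,xs=np.nonzero(m); W=np.array([onz(p,x,y,.173) for x,y in zip(xs,ys)])
r=np.linalg.norm(W[:,:2]-ax,axis=1); k=(r>.015)&(r<.085); W=W[k]
vx,vy,x0,y0=cv2.fitLine(W[:,:2].astype(np.float32),cv2.DIST_HUBER,0,.001,.001).ravel()
if vx>0: vx,vy=-vx,-vy
print('line n',k.sum(),'deg',np.degrees(np.arctan2(vy,vx)).round(2),'miss axis mm',1e3*((ax-[x0,y0])@[-vy,vx]))
E
python3 m.py w2.png
```

```text
clock: 3.3
tcp_pos: [0.5404, 0.0334, 0.2329]
tool_rot: [[0.364, 0.931, 0.0], [0.931, -0.364, 0.0], [0.0, -0.0, -1.0]]
ft_force: [-1.0, -0.3, -0.7]
finger_gap: 0.0002
gripper_force: 0.0
[0.5404 0.0334 0.2329] [-1.05 -0.25 -0.75] 3.3
blue px [196.75211864 191.95127119] 2360
blue [0.5151 0.0781 0.141 ] r 0.0951 world deg 157.67
line n 1658 deg 135.27 miss axis mm -25.713230322368904
```

View pics/w2.png

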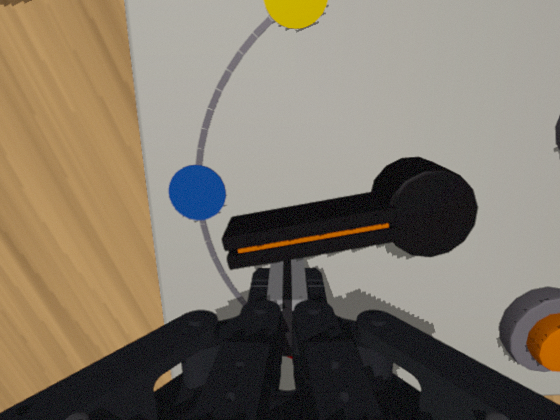

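The wrist view shows the arm's orange line from (240,250) to (388,225), the hub top at about (433,212) and blue at (197,192). The arm is moving as meant. My line mask caught other pixels, so I'll restrict it.

```bash
python3 - <<'E'
s=open('m.py').read()
s=s.replace("ys,xs=np.nonzero(m)","""n,l,st,c=cv2.connectedComponentsWithStats(m.astype(np.uint8))
def rr(j):
    X=onz(p,*c[j],.173)[:2]; return np.linalg.norm(X-ax)
js=[j for j in range(1,n) if st[j,4]>40 and .025<rr(j)<.075]; print([(st[j,:],c[j].round()) for j in js])
ys,xs=np.nonzero(np.isin(l,js))""").replace("p,im=grab('wrist',f)","p=manip.camera_params('wrist'); im=cv2.cvtColor(cv2.imread('pics/'+f),cv2.COLOR_BGR2RGB) if len(sys.argv)>2 else grab('wrist',f)[1]")
s+="print('hub centre px pred',proj(p,[*ax,.171]))\n"
open('m.py','w').write(s)
E
python3 m.py w2.png old; python3 -c "
from h import *
p=manip.camera_params('wrist');print(onz(p,433,212,.171))"
```

```text
[0.5404 0.0332 0.2329] [-0.02 -0.32  0.11] 3.35
blue px [196.75211864 191.95127119] 2360
blue [0.5151 0.0779 0.141 ] r 0.095 world deg 157.77
[(array([238, 223, 151,  30, 682], dtype=int32), array([313., 238.]))]
line n 682 deg 169.19 miss axis mm 0.48951238479605635
hub centre px pred [431.77035738 216.18602576]
[0.60385759 0.04343855 0.171     ]
```

```bash
python3 -m creep '[[0,0.004,0,0,0,0],[0,0.003,0,0,0,0],[0,0.002,0,0,0,0],[0,0.001,0,0,0,0],[0,0,0,0,0,0],[0,0,0,0,0,0]]'; python3 m.py w3.png
```

```text
clock: 3.95
tcp_pos: [0.5403, 0.0435, 0.2329]
tool_rot: [[0.364, 0.931, -0.0], [0.931, -0.364, 0.0], [0.0, -0.0, -1.0]]
ft_force: [-0.1, -0.6, 0.0]
finger_gap: 0.0001
gripper_force: 0.0
[0.5403 0.0435 0.2329] [-0.14 -0.55  0.05] 3.95
blue px [206.47857143 211.54196429] 2240
blue [0.5151 0.0782 0.141 ] r 0.0951 world deg 157.65
[(array([245, 240, 152,  11, 648], dtype=int32), array([320., 245.]))]
line n 648 deg 161.41 miss axis mm 0.7786128718129893
hub centre px pred [438.91566899 239.69875949]
```

```bash
python3 -m creep '[[0,0.002,0,0,0,0],[0,0.0015,0,0,0,0],[0,0.0005,0,0,0,0],[0,0,0,0,0,0],[0,0,0,0,0,0]]'; python3 m.py w4.png
```

```text
clock: 4.5
tcp_pos: [0.5404, 0.0474, 0.2329]
tool_rot: [[0.364, 0.931, -0.0], [0.931, -0.364, 0.0], [0.0, -0.0, -1.0]]
ft_force: [0.7, -0.7, -0.5]
finger_gap: 0.0
gripper_force: 0.2
[0.5404 0.0474 0.2329] [ 0.71 -0.73 -0.46] 4.5
blue px [209.95162749 219.04475588] 2212
blue [0.5151 0.0781 0.141 ] r 0.0951 world deg 157.65
[(array([248, 246, 151,   5, 658], dtype=int32), array([324., 248.]))]
line n 658 deg 158.23 miss axis mm 0.8177218914221861
hub centre px pred [441.20341474 248.38305429]
```

The arm line is at 158.2° and blue at about 158.1°, so it's aligned. I'll back straight off from the face, rise, go above the button and recheck.

```bash
python3 -m creep '[[-0.002,-0.005,0,0,0,0],[-0.004,-0.01,0,0,0,0],[-0.004,-0.01,0,0,0,0],[0,-0.005,0.02,0,0,0],[0,0,0.04,0,0,0],[0,0,0.01,0,0,0],[0.02,-0.02,0,0,0,0],[0.03,-0.02,0,0,0,0],[0.03,-0.017,0,0,0,0],[0.03,-0.01,0,0,0,0],[0.008,0,0,0,0,0],[0,0,0,0,0,0],[0,0,0,0,0,0]]'; python3 m.py w5.png
python3 - <<'E'
from h import *
p=manip.camera_params('wrist'); print(proj(p,[.648,-.05,.16]),proj(p,[.603,.042,.171]))
E
```

```text
clock: 5.85
tcp_pos: [0.6476, -0.0492, 0.3028]
tool_rot: [[0.364, 0.932, -0.001], [0.932, -0.364, 0.0], [0.0, -0.001, -1.0]]
ft_force: [-1.6, 1.2, -0.7]
finger_gap: 0.0001
gripper_force: 0.0
[ 0.6476 -0.0492  0.3028] [-1.57  1.16 -0.69] 5.85
blue px [ 9.72774869 87.54973822] 191
blue [0.5205 0.0856 0.141 ] r 0.0933 world deg 152.15
[(array([  7, 103, 106,   5, 430], dtype=int32), array([ 60., 105.]))]
line n 430 deg 158.49 miss axis mm 0.7108248200425442
hub centre px pred [144.19823169 105.88658125]
[287.15275692 222.59606916] [144.49072735 105.87993405]
```

View pics/w5.png

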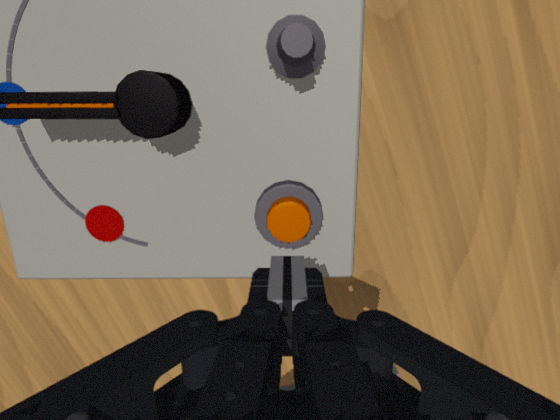

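The wrist view shows the arm lying over the blue dot at (10,105), and the orange button at (288,219) straight below the fingers. Now I'll press down.

```bash
python3 -m creep '[[0,0,-0.02,0,0,0],[0,0,-0.02,0,0,0],[0,0,-0.01,0,0,0],[0,0,0,0,0,0],[0,0,0,0,0,0]]'; python3 -m creep '[[0,0,-0.003,0,0,0],[0,0,-0.003,0,0,0],[0,0,-0.003,0,0,0],[0,0,-0.002,0,0,0],[0,0,0,0,0,0],[0,0,0,0,0,0]]'
```

```text
clock: 6.4
tcp_pos: [0.6483, -0.0496, 0.2539]
tool_rot: [[0.364, 0.931, 0.001], [0.931, -0.364, -0.0], [0.0, 0.001, -1.0]]
ft_force: [0.2, -0.2, 0.4]
finger_gap: -0.0003
gripper_force: 0.0
clock: 7.0
tcp_pos: [0.6484, -0.0497, 0.2419]
tool_rot: [[0.364, 0.931, -0.0], [0.931, -0.364, 0.0], [0.0, -0.0, -1.0]]
ft_force: [-0.1, 0.0, 0.1]
finger_gap: 0.0
gripper_force: 0.0
```

Tip is now at z 0.169 with no contact.

```bash
for i in 1; do python3 -m creep '[[0,0,-0.002,0,0,0],[0,0,-0.002,0,0,0],[0,0,-0.001,0,0,0],[0,0,0,0,0,0],[0,0,0,0,0,0]]'; done;  python3 -m creep '[[0,0,-0.001,0,0,0],[0,0,-0.001,0,0,0],[0,0,0,0,0,0],[0,0,0,0,0,0]]'
```

```text
clock: 7.5
tcp_pos: [0.6484, -0.0497, 0.2369]
tool_rot: [[0.364, 0.931, -0.0], [0.931, -0.364, 0.0], [0.0, -0.0, -1.0]]
ft_force: [0.7, 1.3, 0.4]
finger_gap: 0.0001
gripper_force: 0.0
clock: 7.9
tcp_pos: [0.6484, -0.0497, 0.2349]
tool_rot: [[0.364, 0.931, -0.0], [0.931, -0.364, -0.0], [-0.0, -0.0, -1.0]]
ft_force: [-0.9, -0.4, 0.1]
finger_gap: 0.0002
gripper_force: 0.0
```

```bash
python3 -m creep '[[0,0,-0.002,0,0,0],[0,0,-0.001,0,0,0],[0,0,0,0,0,0],[0,0,0,0,0,0]]';  python3 -m creep '[[0,0,-0.001,0,0,0],[0,0,-0.001,0,0,0],[0,0,0,0,0,0],[0,0,0,0,0,0]]'
```

```text
clock: 8.3
tcp_pos: [0.6484, -0.0497, 0.2321]
tool_rot: [[0.364, 0.931, 0.0], [0.931, -0.364, -0.0], [0.0, 0.0, -1.0]]
ft_force: [-0.2, 0.7, 2.9]
finger_gap: -0.0002
gripper_force: 1.4
clock: 8.7
tcp_pos: [0.6484, -0.0497, 0.23]
tool_rot: [[0.364, 0.931, 0.0], [0.931, -0.364, 0.0], [0.0, 0.0, -1.0]]
ft_force: [-0.8, 0.9, 3.7]
finger_gap: -0.0003
gripper_force: 2.0
```

```bash
python3 -m creep '[[0,0,-0.001,0,0,0],[0,0,-0.001,0,0,0],[0,0,0,0,0,0],[0,0,0,0,0,0]]'
```

```text
clock: 9.1
tcp_pos: [0.6485, -0.0497, 0.2287]
tool_rot: [[0.364, 0.931, 0.001], [0.931, -0.364, -0.0], [0.0, 0.001, -1.0]]
ft_force: [-3.2, -0.5, 9.2]
finger_gap: 0.0003
gripper_force: 4.9
```

The force has jumped past 5 N at about 6 mm of travel, so it's close to the stop. One more millimetre to be sure.

```bash
python3 -m creep '[[0,0,-0.001,0,0,0],[0,0,0,0,0,0],[0,0,0,0,0,0]]'
```

```text
clock: 9.4
tcp_pos: [0.6485, -0.0497, 0.2286]
tool_rot: [[0.364, 0.931, 0.001], [0.931, -0.364, -0.0], [-0.0, 0.001, -1.0]]
ft_force: [-6.1, 0.6, 15.7]
finger_gap: -0.0004
gripper_force: 7.9
```

The stop is hard, but I should check whether it's the button's own or the housing.

```bash
python3 - <<'E'
from h import *
grab('wrist','w6.png'); grab('scene','s6.png')
a=cv2.imread('pics/w6.png')[170:340,200:370]; b=cv2.imread('pics/s6.png')[200:300,200:300]; c=cv2.imread('pics/w5.png')[160:260,240:340]
cv2.imwrite('pics/c6.png',np.hstack([cv2.resize(i,(260,260) if i is c else (270,260),interpolation=2) for i in (a,b,c)]))
E
```

```text
(no output)
```

View pics/c6.png

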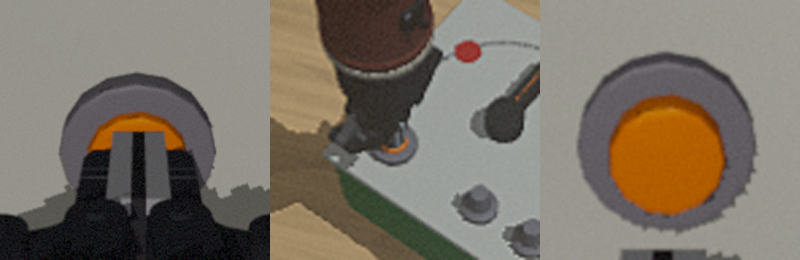

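```bash
cat > f.py <<'E'
from h import *
F=[];Z=[]
for _ in range(6):
    manip.grab_frame('top'); o=manip.get_obs(); F.append(o['ft_force'][2]); Z.append(o['tcp_pos'][2])
print(np.mean(Z).round(5),np.mean(F).round(2),np.std(F).round(2))
E
python3 -m creep '[[0,0,0.003,0,0,0],[0,0,0,0,0,0]]'|sed -n 2p; python3 f.py
python3 -m creep '[[0,0,0.002,0,0,0],[0,0,0,0,0,0]]'|sed -n 2p; python3 f.py
python3 -m creep '[[0,0,0.002,0,0,0],[0,0,0,0,0,0]]'|sed -n 2p; python3 f.py
python3 -m creep '[[0,0,0.001,0,0,0],[0,0,0,0,0,0]]'|sed -n 2p; python3 f.py
python3 -m creep '[[0,0,0.001,0,0,0],[0,0,0,0,0,0]]'|sed -n 2p; python3 f.py
```

```text
tcp_pos: [0.6485, -0.0497, 0.2304]
0.22985 3.79 0.19
tcp_pos: [0.6484, -0.0497, 0.232]
0.23186 2.86 0.53
tcp_pos: [0.6484, -0.0497, 0.2341]
0.23387 1.66 0.48
tcp_pos: [0.6482, -0.0497, 0.2348]
0.23479 1.42 0.33
tcp_pos: [0.6482, -0.0497, 0.2358]
0.23579 0.01 0.5
```

Contact ends at TCP z about 0.235 and the hard stop was at 0.2286. That is at least 6 mm of travel, so the press was full, and the spring followed the fingers back up. I'll rise clear and check the end state.

```bash
python3 -m creep '[[0,0,0.01,0,0,0],[0,0,0.03,0,0,0],[0,0,0.03,0,0,0],[0,-0.03,0.01,0,0,0],[0,-0.04,0,0,0,0],[0,-0.04,0,0,0,0],[0,-0.04,0,0,0,0],[0,-0.03,0,0,0,0],[0,0,0,0,0,0],[0,0,0,0,0,0]]'
python3 - <<'E'
from h import *
grab('top','t7.png'); grab('scene','s7.png')
a=cv2.imread('pics/top0.png'); b=cv2.imread('pics/t7.png'); p=manip.camera_params('top')
cv2.imwrite('pics/c7.png',np.hstack([cv2.resize(b[105:255,180:330],(400,400),interpolation=2),cv2.resize(b,(400,400))]))
E
```

```text
clock: 13.0
tcp_pos: [0.6483, -0.2304, 0.3164]
tool_rot: [[0.366, 0.931, 0.0], [0.931, -0.366, 0.0], [0.0, 0.0, -1.0]]
ft_force: [0.2, 0.2, -0.4]
finger_gap: 0.0001
gripper_force: 0.0
```

View pics/c7.png

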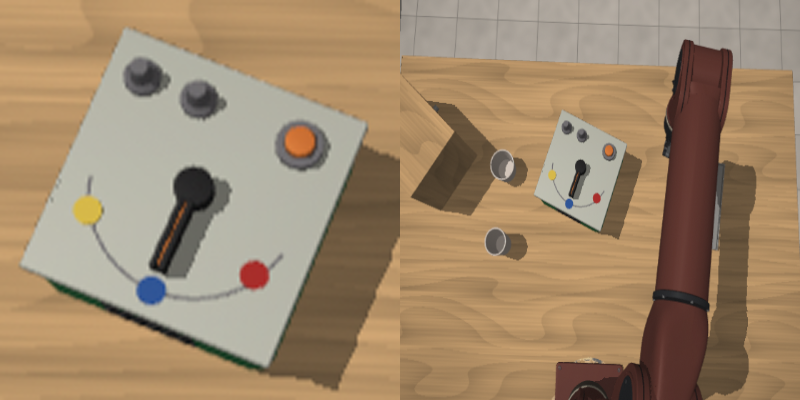

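The crop shows the arm pointing at the blue dot at (151,290) and the button up at (300,142). The holders haven't moved, and the gripper is clear of everything.

```bash
python3 -c "
from bench import manip
print(manip.sign_off())"
```

```text
the job is handed in; nothing more can be done
None
```

The pointer arm was pushed from one side to the blue dot (within about 0.2° by measurement), then the start button was pressed to its stop, came back up, and the job was handed in at about 13 s.

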